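# Make up the grown-up's and the child's wash trays

### The arm

A 6-joint arm with a two-finger parallel gripper is mounted at the origin on the work surface. World frame = base frame: x ahead of the robot, y to its left, z up, the work surface at z = 0. Lengths are in m, angles in rad, forces in N, time in s.
With the tool pointing down it reaches from about 0.375 to 0.9 m from the base axis. Payload 3.1 kg.
Tool frame: the origin (TCP) lies midway between the tips of the shut fingers; the grasp point (between the pads) lies 19 mm behind it (manip.hold_point_z is the distance from the TCP to the grasp point, in m); x points along the fingers, y is the direction in which the jaws open and shut, and the axes are right-handed (so a half turn about x gives the same grasp; the last joint's range is limited). The gripper opens to 85 mm and grips with 20 to 120 N. Pads are 22 mm wide; open, the fingers measure 114 mm over their backs; the gripper's body (76 mm by 85 mm) begins 54 mm behind the grasp point. The pads swing forward as they close: fully open they stand 13 mm farther back than shut.
Start: joints at [1.163, 0.527, 1.433, -0, 1.181, -0.178], TCP at [0.142, 0.609, 0.231] pointing down, gripper open.
Joint ranges: [-3.08, 3.08], [-0.75, 2.2], [0.22, 2.44], [-1.43, 4.57], [0, 2.65], [-2.85, 2.85]. Speed limits (rad/s): [2.79, 2.79, 3.14, 3.14, 3.14, 3.14].

### API

Orientations are given as a unit quaternion [x, y, z, w].
In Python, from station import manip, snapshot gives the robot as it stands.
- The arm moves only by the shell command python3 -m crank 'ROWS' [FORCE]. ROWS is JSON, a list of rows, each a list of 5 numbers: the finger opening in m, from 0 to 0.0854, then the shift along the tool's x, y, z in m, then the turn about the tool's x in rad. In form: [[grip, tx, ty, tz, yaw], ...]. A call has 1 to 5 rows; each row shifts and turns the commanded pose from where the row before left it, along the tool's axes as they then stand; what a row does not reach is not made up. A row lasts 1/10 s, in which the tool goes at most 50 mm and 8.59 degrees, less where a joint would pass 70% of its speed; a pose out of reach is approached as far as the arm can. A call is refused whole if a number of a shift passes 0.05 or a number of a turn 0.15, either way. A call with a gripper value outside its range is refused whole. The fingers move at their own pace and stop on an object; FORCE is the grip in N (left out, the last holds). Time passes only in rows, so rows that do not move let the fingers close. It gives the time, the measured TCP pose, the force and the opening at its end, in the units of the state.
- manip.sense(): the state, without advancing time (a new reading comes with each control period).
- snapshot(name): name is "side" or "top" or "wrist"; returns a dict with "image" (420x560x3 uint8, blue, green, red), "range_z" (420x560 float32, m along the optical axis (not along the pixel's ray), 0 where there is no reading), "vertical_fov" (degrees; the focal length in pixels is half the picture's height over the tangent of half this angle, whatever the lens; pixels are square), "cx", "cy" (the principal point, pixels), "distortion" ([k1, k2, p1, p2, k3] as OpenCV has them; the pictures are not rectified), "extrinsics" (4x4, takes a point from world to camera coordinates); the wrist camera has in their place "T_tool_cam" (4x4, takes a point from camera to tool coordinates, whose origin is the TCP and whose axes are the tool frame's). Camera axes: x right, y up, looking along -z (the intrinsics and any distortion apply to the point x, -y, -z); pixel columns grow to the right and rows downward; lengths in m; the calibration is good to about 2 mm. A picture is of the moment at which its call begins: read the wrist's pose just before it.
- manip.sign_off(): hands the job in, once; it reports no verdict.
The state is a dict: "t": time; "q": joint angles; "qd": joint speeds; "tau": joint torques, N m; "tcp_pos": TCP position; "tool_rot": TCP orientation; "force": force on the tool from outside, world axes, zero at the start; "ft_torque": the same for the moment, N m; "finger_gap": opening from 0.0 (shut) to 1.0 (fully open).
Only numpy, scipy, OpenCV 4.12 (cv2) and the standard library are available. Lean on these libraries where they do the work, as an engineer would, in place of code of your own. Each camera call takes 0.05 s, during which the arm holds its last target.

### The job

Make up two morning wash trays from the things on the tiled washroom shelf: for the grown-up, on the wide tray with three compartments, the long toothbrush in the long compartment, the tall cup in the square one and the tweezers in the remaining one; for the child, on the narrow tray with two compartments, the short toothbrush in the long compartment and the small cup in the square one. The cups stand mouth up and the brushes and tweezers lie flat on the tray's floor, each wholly inside its own compartment. Set things down rather than dropping them, do not tip the cups over, and leave the pump bottle, the scrubber and the soap dish where they are.

Things in the scene. Friction and masses are not known exactly. Their poses are not given: they have to be found in the camera images.
- wide_tray: Blue-grey plastic tray, the wide one with three compartments, 230 (x) by 170 (y) mm, fixed. Floor 4 mm thick, all walls 4 mm thick and 18 mm high above the tiles (14 mm above the tray's floor). Origin: centre of its underside, z up. Inner compartments in its frame: LONG one, 222 (x) by 70 (y) mm, centred at x 0, y +46 mm; SQUARE one, 88 by 88 mm, centred at x -67, y -37 mm; the REMAINING one, 130 (x) by 88 (y) mm, centred at x +46, y -37 mm.
- narrow_tray: Blue-grey plastic tray, the narrow one with two compartments, 250 (x) by 78 (y) mm, fixed. Floor 4 mm thick, all walls 4 mm thick and 18 mm high above the tiles. Origin: centre of its underside, z up. Inner compartments in its frame: SQUARE one, 70 by 70 mm, centred at x -86, y 0 mm; LONG one, 168 (x) by 70 (y) mm, centred at x +37, y 0 mm.
- long_brush: The longer of two bamboo toothbrushes, 190 mm long, 20 g, lying on its side on the tiles. Origin: middle of its length on the axis of the handle, 6 mm above the surface it lies on. x runs along it towards the head. The handle is a straight rounded bar 12 by 12 mm in section from x -95 to +35 mm; then a thinner neck; the head from x +65 to +95 mm with white bristles that stick out sideways to y +14 mm.
- short_brush: The shorter of two bamboo toothbrushes, 140 mm long, 15 g, lying on its side on the tiles. Origin: middle of its length on the axis of the handle, 6 mm above the surface it lies on. x runs along it towards the head. The handle is a straight rounded bar 12 by 12 mm in section from x -70 to +22 mm; then a thinner neck; the head from x +44 to +70 mm with white bristles that stick out sideways to y +14 mm.
- tweezers: Steel tweezers, 100 mm long, 20 g, rigid, lying with the two arms side by side as seen from above (both arms on edge). Origin: middle of length, at half height, 4.5 mm above the surface it lies on. x runs along it, the joined end at -50, the tips at +50 mm. The arms are 9 mm high (6 mm near the tips), and outside to outside 15 mm wide between x -15 and +18 mm, narrowing to 6 mm at the joined end and to 11 mm over the open tips. Grip it across y.
- tall_cup: The taller of two pale pink open plastic cups, round, 92 mm high, 54 mm wide at the foot and 62 mm at the rim (58 mm at half height), wall 2.5 mm, about 70 g, standing mouth up. Origin: centre of its underside, z up.
- small_cup: The smaller of two pale pink open plastic cups, round, 60 mm high, 42 mm wide at the foot and 50 mm at the rim (46 mm at half height), wall 2.5 mm, about 40 g, standing mouth up. Origin: centre of its underside, z up.
- bottle: Bystander: chunky brown glass bottle, 72 mm wide, with a white closed pump head, 123 mm high in all, 420 g; leave it alone. Origin: centre of its underside, z up.
- scrubber: Bystander: grey-green hard silicone scrubber, a round disc 79 mm wide over its side nubs and 20 mm high with a small knob on top, 36 mm high in all; leave it alone. Origin: centre of its underside, z up.
- soap_dish: Bystander: white ceramic soap dish 85 (x) by 120 (y) by 20 mm with a cream bar of soap in it, 31 mm high in all; leave it alone. Origin: centre of its underside, z up.
Not all that is in view belongs to the job. What is shaped like the short_brush but blue is not meant.

How it is judged:
At the end, for the whole second after the job is handed in: Each of the five is released, at rest and on the tray's floor inside its own compartment: brushes flat (within 18 mm lengthwise, 31 mm sideways, 19 deg), tall cup upright (18.5 mm of the middle each way), small cup upright (16.5 mm), tweezers flat (30 and 38 mm) (x of long_brush in the frame of wide_tray between -0.018 and 0.018 m and y of long_brush in the frame of wide_tray between 0.015 and 0.077 m and z of long_brush in the frame of wide_tray between 0.006 and 0.0155 m and angle between long_brush's own x axis and vertical between 1.47 and 1.67 rad and angle between the x axis of long_brush and the x axis of wide_tray, either way round below 0.33 rad and linear speed of each of long_brush, short_brush, tweezers, tall_cup, small_cup below 0.02 m/s and angular speed of each of long_brush, short_brush, tweezers, tall_cup, small_cup below 0.3 rad/s and x of short_brush in the frame of narrow_tray between 0.019 and 0.055 m and y of short_brush in the frame of narrow_tray between -0.031 and 0.031 m and z of short_brush in the frame of narrow_tray between 0.006 and 0.0155 m and angle between short_brush's own x axis and vertical between 1.47 and 1.67 rad and angle between the x axis of short_brush and the x axis of narrow_tray, either way round below 0.33 rad and x of tweezers in the frame of wide_tray between 0.016 and 0.076 m and y of tweezers in the frame of wide_tray between -0.075 and 0.001 m and z of tweezers in the frame of wide_tray between 0.005 and 0.014 m and angle between tweezers's own x axis and vertical between 1.47 and 1.67 rad and x of tall_cup in the frame of wide_tray between -0.0855 and -0.0485 m and y of tall_cup in the frame of wide_tray between -0.0555 and -0.0185 m and z of tall_cup in the frame of wide_tray between 0.001 and 0.008 m and angle between each of tall_cup, small_cup's own z axis and vertical below 0.08 rad and x of small_cup in the frame of narrow_tray between -0.1025 and -0.0695 m and y of small_cup in the frame of narrow_tray between -0.0165 and 0.0165 m and z of small_cup in the frame of narrow_tray between 0.001 and 0.008 m); the robot touches nothing.
It fails at once if the bottle, the scrubber or the soap dish is moved from its place by more than 20 mm or tipped over (distance of any of bottle, scrubber, soap_dish from where it was at the start of the episode above 0.02 m or angle between any of bottle, scrubber, soap_dish's own z axis and vertical above 0.5 rad).
It fails at once if a cup is tipped over (more than about 35 degrees) (angle between any of tall_cup, small_cup's own z axis and vertical above 0.6 rad).
It fails at once if a toothbrush, the tweezers or a cup is dropped or thrown (out of the fingers and faster than 0.8 m/s, a fall of about 30 mm) ((contact force between the fingers and long_brush below 0.05 N and linear speed of long_brush above 0.8 m/s) or (contact force between the fingers and short_brush below 0.05 N and linear speed of short_brush above 0.8 m/s) or (contact force between the fingers and tweezers below 0.05 N and linear speed of tweezers above 0.8 m/s) or (contact force between the fingers and tall_cup below 0.05 N and linear speed of tall_cup above 0.8 m/s) or (contact force between the fingers and small_cup below 0.05 N and linear speed of small_cup above 0.8 m/s)).
It also fails if it takes over 136 s, if anything falls off the work surface, if the arm or the gripper's body presses on something with over 40 N, if the wrist force passes 120 N, or if a joint passes its speed limit or range.

## Working session

There is one attempt and no reset: what is moved stays moved. The work goes in short steps, Python scripts to look and compute and a shell command to move; the robot and the scene stay as the last step left them, time stands still between calls to the robot, and variables do not carry over. Pictures are saved under pics/ and viewed, and the job is handed in when it is done.

```bash
ls; mkdir -p pics
python3 - <<'E'
from station import manip, snapshot
import cv2, numpy as np
print(manip.sense())
for n in ["top","side","wrist"]:
    s=snapshot(n); cv2.imwrite(f"pics/{n}0.png",s["image"])
    print(n,{k:(v if k not in("image","range_z") else v.shape) for k,v in s.items()}, (s["range_z"]>0).mean())
E
```

```text
pics
{'t': 0.0, 'q': array([ 1.16352581e+00,  5.28463629e-01,  1.43392414e+00,  3.49386727e-05,
        1.18139089e+00, -1.78521506e-01]), 'qd': array([-7.29428417e-04,  5.42062235e-05, -1.72535964e-03, -1.23159973e-03,
        2.66185038e-04, -2.27698395e-03]), 'tau': array([-8.33031736e-04, -4.42351842e+01, -1.78026026e+01, -1.99175943e-04,
        8.52633908e-03, -8.72034125e-07]), 'tcp_pos': array([0.14140823, 0.60805001, 0.23032823]), 'tool_rot': array([ 0.07996674,  0.70271993, -0.08144005,  0.70225176]), 'force': array([-0.10790819, -0.53478543, -0.32636421]), 'ft_torque': array([-0.0204911 , -0.02343213, -0.040591  ]), 'finger_gap': 0.9970172787609616}
top {'image': (420, 560, 3), 'range_z': (420, 560), 'vertical_fov': 55.635202903521474, 'cx': 280.5154310913589, 'cy': 203.52162054898577, 'distortion': array([-0.08137575,  0.        ,  0.        ,  0.        ,  0.        ]), 'extrinsics': array([[-0.07131191, -0.9974514 ,  0.00230674,  0.08156185],
       [ 0.97210933, -0.06898171,  0.22415391, -0.51698234],
       [-0.22342351,  0.01822725,  0.97455103, -0.97968859],
       
[... 481 characters left out ...]
-0.99699531],
       [ 0.        ,  0.        ,  0.        ,  1.        ]])} 0.9961054421768708
wrist {'image': (420, 560, 3), 'range_z': (420, 560), 'vertical_fov': 58.166018077112966, 'cx': 280.47458409581947, 'cy': 209.84873893343206, 'distortion': array([-0.03472367,  0.        ,  0.        ,  0.        ,  0.        ]), 'T_tool_cam': array([[ 2.60905004e-04,  2.86701652e-01, -9.58019882e-01,
        -1.41243460e-01],
       [ 9.99999881e-01, -4.70642315e-04,  1.31491054e-04,
         2.55294404e-04],
       [-4.13185992e-04, -9.58019802e-01, -2.86701741e-01,
        -7.21787542e-02],
       [ 0.00000000e+00,  0.00000000e+00,  0.00000000e+00,
         1.00000000e+00]])} 0.9961989795918368
```

View pics/top0.png

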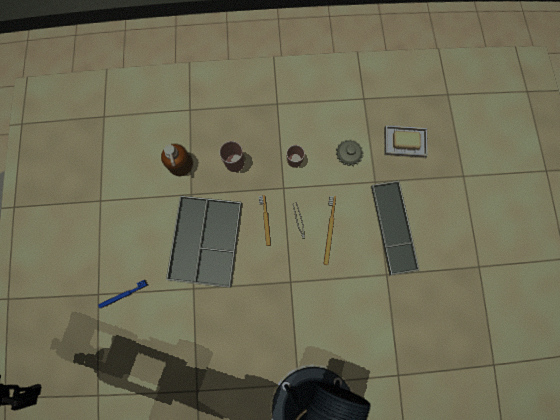

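View pics/side0.png

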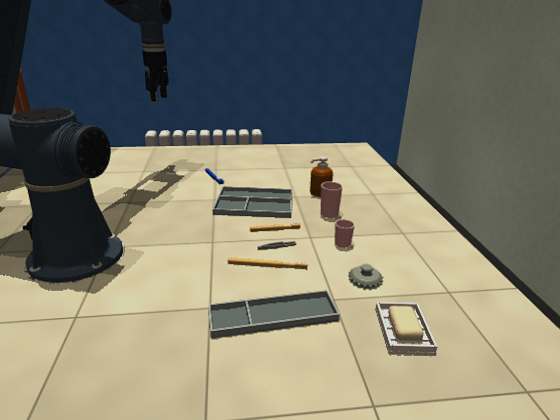

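View pics/wrist0.png

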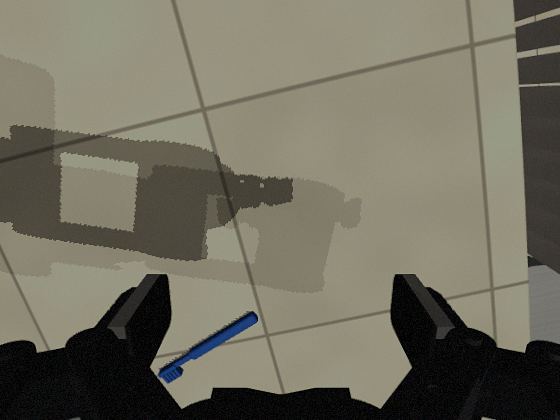

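```bash
cat > h.py <<'E'
from station import manip, snapshot
import cv2, numpy as np
from scipy.spatial.transform import Rotation as R
F=np.diag([1,-1,-1,1.])
def cam(s):
    H,W=s["image"].shape[:2]; f=H/2/np.tan(np.radians(s["vertical_fov"])/2)
    return np.array([[f,0,s["cx"]],[0,f,s["cy"]],[0,0,1]]), s["distortion"]
def shot(n):
    st=manip.sense(); s=snapshot(n)
    if n=="wrist":
        T=np.eye(4);T[:3,:3]=R.from_quat(st["tool_rot"]).as_matrix();T[:3,3]=st["tcp_pos"]
        Twc=T@s["T_tool_cam"]@F
    else: Twc=np.linalg.inv(F@s["extrinsics"])
    s["Twc"]=Twc; return s
def cast(s,px,z):
    K,d=cam(s); u=cv2.undistortPoints(np.array(px,float).reshape(-1,1,2),K,d).reshape(-1,2)
    r=np.c_[u,np.ones(len(u))]@s["Twc"][:3,:3].T; o=s["Twc"][:3,3]
    return o+r*((z-o[2])/r[:,2])[:,None]
def proj(s,P):
    K,d=cam(s); M=np.linalg.inv(s["Twc"])
    return cv2.projectPoints(np.array(P,float).reshape(-1,1,3),cv2.Rodrigues(M[:3,:3])[0],M[:3,3],K,d)[0].reshape(-1,2)
def cloud(s):
    K,d=cam(s); H,W=s["range_z"].shape
    g=np.stack(np.meshgrid(np.arange(W),np.arange(H)),-1).reshape(-1,1,2).astype(float)
    u=cv2.undistortPoints(g,K,d).reshape(H,W,2); z=s["range_z"][...,None]
    return np.concatenate([u*z,z],-1)@s["Twc"][:3,:3].T+s["Twc"][:3,3]
def mask(s,lo,hi): return cv2.inRange(cv2.cvtColor(s["image"],cv2.COLOR_BGR2HSV),np.array(lo),np.array(hi))
E
python3 - <<'E'
from h import *
s=shot("top"); C=cloud(s)
big=cv2.resize(s["image"][120:320,80:480],None,fx=2,fy=2,interpolation=cv2.INTER_CUBIC); cv2.imwrite("pics/topz.png",big)
print(C[250,270],C[120,300],C[300,400])
h=C[...,2]
hm=np.clip(h/0.13*255,0,255).astype(np.uint8)[120:320,80:480]
cv2.imwrite("pics/hm.png",cv2.resize(hm,None,fx=2,fy=2))
hsv=cv2.cvtColor(s["image"],cv2.COLOR_BGR2HSV)
for n,(c,r) in dict(lb=(329,230),sb=(266,225),tw=(299,220),tray=(190,240),tray2=(395,220),cup=(232,147),cup2=(295,153),tile=(310,200)).items(): print(n,hsv[r,c],h[r,c])
E
```

```text
[4.08878847e-01 8.08933361e-02 3.51134140e-04] [ 0.78145718 -0.03117951 -0.00362508] [ 2.51143454e-01 -2.53246664e-01  6.02298453e-05]
lb [ 24 142 126] 0.012403866686098164
sb [ 23 135 132] 0.014315890975171275
tw [ 32  56 136] -0.0038089858845049562
tray [43 26 88] 0.004494258101866766
tray2 [65 20 77] 0.0021870496518423543
cup [ 7 88 52] 0.05516545617431845
cup2 [ 8 73 56] 0.01021605501098044
tile [ 28  55 129] -0.0005228576506777216
```

View pics/topz.png

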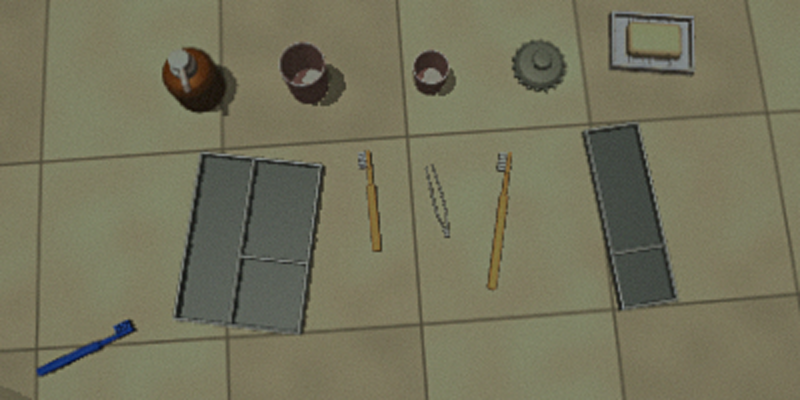

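View pics/hm.png

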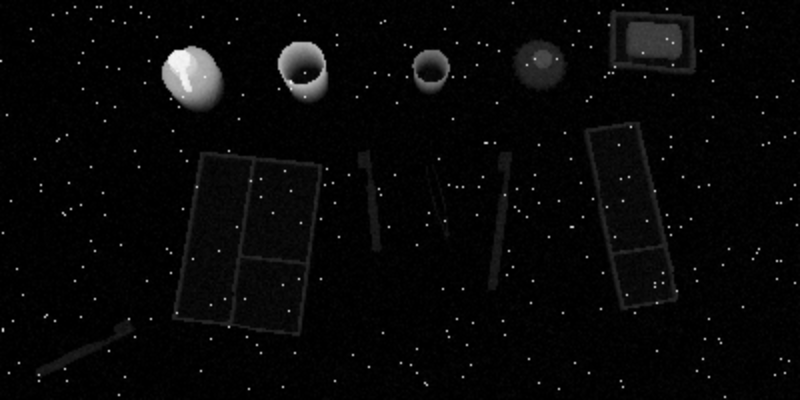

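Run:
```python
from h import *
s=shot("top"); C=cloud(s); h=cv2.medianBlur(C[...,2].astype(np.float32),3)
# trays: corner fit in image from height mask
def rect(m,z,name):
    n,l,st,c=cv2.connectedComponentsWithStats(m); k=1+np.argmax(st[1:,4]); 
    ys,xs=np.where(l==k); P=cast(s,np.c_[xs,ys],z)[:,:2]*1000
    r=cv2.minAreaRect(P.astype(np.float32)); print(name,np.round(r[0],1),np.round(r[1],1),round(r[2],1),st[k]); return P
def win(m,x0,x1,y0,y1):
    o=np.zeros_like(m);o[y0:y1,x0:x1]=m[y0:y1,x0:x1];return o
hi=((h>0.009)&(h<0.03)).astype(np.uint8)
rect(win(hi,155,255,185,300),.018,"wide"); rect(win(hi,365,430,170,285),.018,"narrow")
br=((mask(s,(15,100,60),(30,255,255))>0)).astype(np.uint8)
def axis(m,z,name):
    n,l,st,c=cv2.connectedComponentsWithStats(m,connectivity=8);k=1+np.argmax(st[1:,4]);ys,xs=np.where(l==k)
    P=cast(s,np.c_[xs,ys],z)[:,:2]; r=cv2.fitLine(P.astype(np.float32),cv2.DIST_HUBER,0,.01,.01).ravel()
    d=r[:2]; d=d if d[0]>0 else -d; t=(P-r[2:])@d; e0=r[2:]+d*t.min(); e1=r[2:]+d*t.max()
    print(name,"ang",np.degrees(np.arctan2(d[1],d[0])).round(1),"ends",e0.round(4),e1.round(4),"len",np.ptp(t).round(4),len(xs)); 
axis(win(br,310,345,185,275),.012,"long"); axis(win(br,255,280,185,255),.012,"short")
v=cv2.cvtColor(s["image"],cv2.COLOR_BGR2GRAY); 
bg=cv2.medianBlur(v,21); tw=win((cv2.absdiff(v,bg)>14).astype(np.uint8),288,312,195,245)
tw2=win((h>0.0045).astype(np.uint8),288,312,195,245)
cv2.imwrite("pics/tw.png",cv2.resize(np.hstack([tw,tw2])[190:250,:][:, list(range(280,320))+list(range(840,880))]*255,None,fx=8,fy=8,interpolation=0))
axis(cv2.morphologyEx(tw,cv2.MORPH_CLOSE,np.ones((7,7))),.009,"tw"); axis(cv2.morphologyEx(tw2,cv2.MORPH_CLOSE,np.ones((7,7))),.009,"tw2")
# cups: rim points by height
for n,(x0,x1,y0,y1),H in [("tall",(215,260,130,185),.092),("small",(283,312,138,175),.060),("bottle",(155,200,130,185),.12),("scrub",(330,370,130,170),.02),("soap",(380,432,120,162),.02)]:
    M=win((h>H-.008).astype(np.uint8),x0,x1,y0,y1) if n in("tall","small") else win((h>.01).astype(np.uint8),x0,x1,y0,y1)
    ys,xs=np.where(M); P=C[ys,xs,:2] if n not in("tall","small") else cast(s,np.c_[xs,ys],H)[:,:2]
    (c,r)=cv2.minEnclosingCircle(P.astype(np.float32)); print(n,np.round(c,4),round(r,4),len(xs))
```

```text
wide [446.9 254.7] [169.4 228.7] 79.5 [166 196  75  84 505]
narrow [ 446.7 -260. ] [249.9  79.7] 5.3 [372 181  47  90 393]
long ang -13.0 ends [ 0.3599 -0.063 ] [ 0.5431 -0.1052] len 0.1881 272
short ang 1.7 ends [0.421 0.085] [0.5595 0.0891] len 0.1385 191
tw ang 9.9 ends [ 0.4334 -0.0111] [0.5338 0.0065] len 0.102 205
tw2 ang 15.8 ends [ 0.4359 -0.0112] [ 0.4499 -0.0073] len 0.0145 10
tall [0.6615 0.1659] 0.0322 90
small [ 0.6567 -0.0048] 0.0258 71
bottle [0.4955 0.1934] 0.2436 748
scrub [ 0.4945 -0.0587] 0.2387 494
soap [ 0.505 -0.163] 0.3127 866
```

View pics/tw.png

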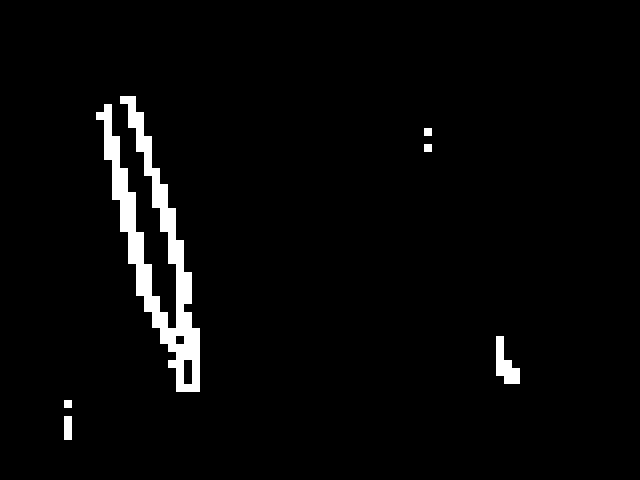

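```bash
cat >> h.py <<'E'
WT=(np.array([.4469,.2547]),-10.5); NT=(np.array([.4467,-.2600]),5.3)
def tray(T,x,y):
    a=np.radians(T[1]); return T[0]+np.array([[np.cos(a),-np.sin(a)],[np.sin(a),np.cos(a)]])@[x,y]
def plan(x,y,z,deg):
    """deltas in the tool's axes from the measured pose: turn first, then shift"""
    st=manip.sense(); M=R.from_quat(st["tool_rot"]).as_matrix(); p=st["tcp_pos"]
    psi=np.degrees(np.arctan2(M[1,2],M[0,2])); dpsi=(deg-psi+90)%180-90
    a=np.radians(psi+dpsi); d=np.array([x,y,z])-p
    print("t %.1f tcp %s psi %.1f tilt %.2f q6 %.2f F %s gap %.3f"%(st["t"],p.round(4),psi,np.degrees(np.arccos(-M[2,0])),st["q"][5],st["force"].round(1),st["finger_gap"]*.0854))
    print("  turn %.3f  tx %.4f ty %.4f tz %.4f"%(-np.radians(dpsi),-d[2],-np.sin(a)*d[0]+np.cos(a)*d[1],np.cos(a)*d[0]+np.sin(a)*d[1]))
E
python3 - <<'E'
from h import *
s=shot("top"); C=cloud(s); h=cv2.medianBlur(C[...,2].astype(np.float32),5)
for n,(x0,x1,y0,y1) in [("bottle",(155,200,130,185)),("scrub",(330,370,130,170)),("soap",(380,432,120,162))]:
    P=C[y0:y1,x0:x1][(h[y0:y1,x0:x1]>.01)&(abs(C[...,2]-h)[y0:y1,x0:x1]<.01)]; print(n,P.min(0).round(3),P.max(0).round(3))
print(tray(WT,0,.046),tray(WT,-.067,-.037),tray(WT,.046,-.037),tray(NT,-.086,0),tray(NT,.037,0))
plan(.490,.087,.15,1.7)
E
```

```text
bottle [0.629 0.282 0.009] [0.704 0.353 0.126]
scrub [ 0.634 -0.197  0.001] [ 0.705 -0.126  0.042]
soap [ 0.64  -0.389  0.003] [ 0.737 -0.262  0.037]
[0.45528283 0.29992973] [0.37427921 0.23052935] [0.48538701 0.20993673] [ 0.36106768 -0.26794387] [ 0.48354181 -0.25658229]
t 0.3 tcp [0.1416 0.6085 0.2309] psi -13.1 tilt 0.05 q6 -0.18 F [ 0.5 -0.2 -0.3] gap 0.085
  turn -0.258  tx 0.0809 ty -0.5316 tz 0.3328
```

```bash
python3 -m crank '[[0.085,0,0,0,-0.129],[0.085,0,0,0,-0.129],[0.085,0,-0.040,0.025,0],[0.085,0,-0.040,0.025,0],[0.085,0,-0.040,0.025,0]]' 30; python3 -m crank '[[0.06,0,-0.040,0.025,0],[0.06,0,-0.040,0.025,0],[0.06,0,-0.040,0.025,0],[0.06,0,-0.040,0.025,0],[0.06,0,-0.040,0.025,0]]'
python3 -m crank '[[0.04,0.01,-0.040,0.025,0],[0.04,0.01,-0.040,0.025,0],[0.04,0.01,-0.040,0.025,0],[0.04,0.01,-0.040,0.025,0],[0.04,0.01,-0.040,0.025,0]]'; python3 -c "
from h import *
plan(.490,.087,.15,1.7)"
```

```text
t: 0.8
tcp_pos: [0.2206, 0.4898, 0.2312]
tool_rot: [-0.011, 0.707, 0.011, 0.707]
force: [1.0, 0.4, -0.1]
finger_gap: 0.995
t: 1.3
tcp_pos: [0.3518, 0.2931, 0.2316]
tool_rot: [-0.01, 0.707, 0.011, 0.707]
force: [0.4, 0.7, 0.1]
finger_gap: 0.703
t: 1.8
tcp_pos: [0.4828, 0.0966, 0.1811]
tool_rot: [-0.01, 0.707, 0.01, 0.707]
force: [0.8, 1.0, -1.3]
finger_gap: 0.465
t 1.8 tcp [0.4828 0.0966 0.1811] psi 1.6 tilt 0.04 q6 -1.63 F [ 0.8  1.  -1.3] gap 0.040
  turn -0.001  tx 0.0311 ty -0.0098 tz 0.0069
```

```bash
python3 -m crank '[[0.04,0.03,-0.01,0.005,0],[0.04,0,0,0,0]]'
cat > look.py <<'E'
from h import *
import sys
s=shot("wrist"); cv2.imwrite("pics/"+sys.argv[1]+".png",s["image"])
z=float(sys.argv[2]); lo,hi=(12,90,40),(32,255,255)
m=mask(s,lo,hi); m[330:]=0 if False else m[330:]
n,l,st,c=cv2.connectedComponentsWithStats(m)
for k in range(1,n):
    if st[k,4]<200: continue
    ys,xs=np.where(l==k); P=cast(s,np.c_[xs,ys],z)[:,:2]
    r=cv2.fitLine(P.astype(np.float32),cv2.DIST_HUBER,0,.01,.01).ravel(); d=r[:2]*np.sign(r[0]); t=(P-r[2:])@d
    print(st[k],"yaw",np.degrees(np.arctan2(d[1],d[0])).round(1),"ends",(r[2:]+d*t.min()).round(4),(r[2:]+d*t.max()).round(4))
E
python3 look.py sb1 .012; python3 -c "
from h import *
plan(.490,.087,.15,1.7)"
```

```text
t: 2.0
tcp_pos: [0.4862, 0.0866, 0.1488]
tool_rot: [-0.009, 0.709, 0.009, 0.705]
force: [-0.5, 1.1, 0.8]
finger_gap: 0.467
[  43   14   39  248 4276] yaw -13.2 ends [ 0.3625 -0.0586] [ 0.5448 -0.1014]
[ 274  111   16  175 2262] yaw 1.8 ends [0.4227 0.0858] [0.5604 0.09  ]
[515 357  45  37 663] yaw 54.5 ends [0.6243 0.3023] [0.6609 0.3536]
t 2.0 tcp [0.4858 0.0879 0.15  ] psi 1.5 tilt 0.29 q6 -1.65 F [0.2 0.7 0.3] gap 0.040
  turn -0.003  tx 0.0000 ty -0.0011 tz 0.0042
```

View pics/sb1.png

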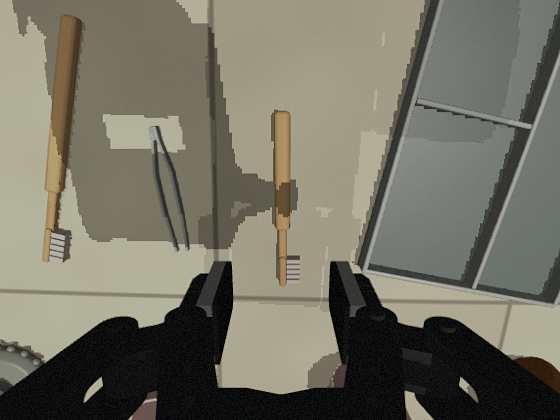

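```bash
python3 -m crank '[[0.04,0.04,0,0.005,0],[0.04,0.04,0,0,0],[0.04,0.035,0,0,0],[0.04,0.02,0,0,0],[0.04,0.005,0,0,0]]'; python3 -c "
from h import *
plan(.4916,.0878,.003,1.8)"
```

```text
t: 2.55
tcp_pos: [0.4905, 0.0902, 0.0105]
tool_rot: [-0.011, 0.708, 0.011, 0.706]
force: [-0.3, -0.6, 0.4]
finger_gap: 0.471
t 2.5 tcp [0.4905 0.0902 0.0105] psi 1.8 tilt 0.19 q6 -1.65 F [-0.3 -0.6  0.4] gap 0.040
  turn -0.000  tx 0.0075 ty -0.0024 tz 0.0010
```

```bash
python3 -m crank '[[0.04,0.007,-0.002,0.001,0],[0.04,0,0,0,0],[0.0,0,0,0,0],[0.0,0,0,0,0],[0.0,0,0,0,0]]'; python3 -m crank '[[0.0,0,0,0,0],[0.0,0,0,0,0],[0.0,0,0,0,0]]'; python3 -c "
from h import *
plan(.4916,.0878,.003,1.8)"
```

```text
t: 3.05
tcp_pos: [0.4938, 0.0868, 0.0055]
tool_rot: [-0.01, 0.706, 0.01, 0.708]
force: [-0.4, 0.5, 6.8]
finger_gap: 0.126
t: 3.35
tcp_pos: [0.4938, 0.0868, 0.0055]
tool_rot: [-0.01, 0.706, 0.01, 0.708]
force: [-0.2, 1.4, 6.4]
finger_gap: 0.127
t 3.4 tcp [0.4938 0.0868 0.0055] psi 1.7 tilt 0.13 q6 -1.65 F [-0.2  1.4  6.4] gap 0.011
  turn -0.002  tx 0.0025 ty 0.0011 tz -0.0022
```

```bash
python3 -m crank '[[0.0,-0.02,0,0,0],[0.0,-0.04,0,0,0],[0.0,-0.04,0,0,-0.06],[0.0,0,-0.03,0,0],[0.0,0,-0.04,0,0]]'; python3 -c "
from h import *
plan(.4855,-.2566,.1,5.3)"
```

```text
t: 3.85
tcp_pos: [0.5001, 0.0175, 0.1064]
tool_rot: [-0.033, 0.705, 0.033, 0.708]
force: [0.5, -0.5, 0.2]
finger_gap: 0.127
t 3.9 tcp [0.5001 0.0175 0.1064] psi 5.3 tilt 0.24 q6 -1.85 F [ 0.5 -0.5  0.2] gap 0.011
  turn 0.000  tx 0.0064 ty -0.2715 tz -0.0399
```

```bash
python3 -m crank '[[0.0,0,-0.045,-0.007,0],[0.0,0,-0.045,-0.007,0],[0.0,0,-0.045,-0.007,0],[0.0,0,-0.045,-0.007,0],[0.0,0,-0.045,-0.007,0]]';python3 -m crank '[[0.0,0,-0.042,-0.005,0],[0.0,0,0,0,0],[0.0,0,0,0,0]]'; python3 look.py sb2 .08; python3 -c "
from h import *
plan(.4855,-.2566,.1,5.3)"
```

```text
t: 4.35
tcp_pos: [0.484, -0.2121, 0.1047]
tool_rot: [-0.031, 0.706, 0.031, 0.707]
force: [-0.1, -0.1, 0.7]
finger_gap: 0.123
t: 4.65
tcp_pos: [0.4827, -0.2533, 0.1044]
tool_rot: [-0.03, 0.706, 0.031, 0.706]
force: [0.5, 0.9, -0.6]
finger_gap: 0.124
[ 264  100   34  295 7783] yaw 5.0 ends [ 0.412  -0.2594] [ 0.564  -0.2462]
[ 470  121   90  192 3559] yaw -11.7 ends [ 0.4103 -0.1332] [ 0.5049 -0.1527]
t 4.7 tcp [ 0.4825 -0.2518  0.1043] psi 5.1 tilt 0.10 q6 -2.35 F [-0.2  0.9 -0.1] gap 0.011
  turn -0.004  tx 0.0043 ty -0.0050 tz 0.0026
```

View pics/sb2.png

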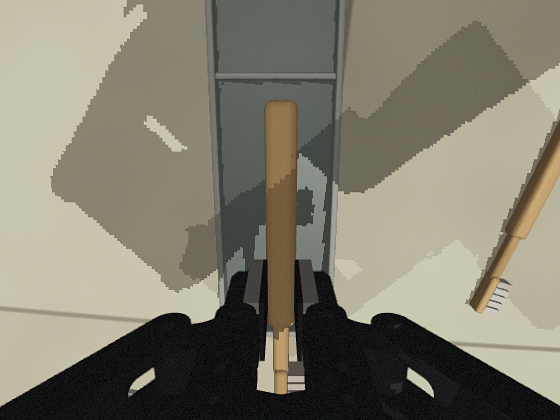

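```bash
python3 -c "
from h import *
s=shot('wrist'); P=cast(s,[(276,75),(209,100),(341,100)],.018)[:,:2]; print(P.round(4))
a=np.radians(5.3);Rm=np.array([[np.cos(a),np.sin(a)],[-np.sin(a),np.cos(a)]])
print(((P-NT[0])@Rm.T).round(4)); plan(.4855,-.2566,.011,5.3)"
```

```text
[[ 0.3986 -0.2618]
 [ 0.4157 -0.2994]
 [ 0.4089 -0.223 ]]
[[-0.0481  0.0027]
 [-0.0345 -0.0363]
 [-0.0342  0.0403]]
t 4.8 tcp [ 0.4825 -0.2511  0.1042] psi 5.1 tilt 0.11 q6 -2.35 F [ 0.4 -0.  -0.2] gap 0.011
  turn -0.003  tx 0.0932 ty -0.0058 tz 0.0024
```

```bash
python3 -m crank '[[0.0,0.03,-0.004,0.002,0],[0.0,0.03,0,0,0],[0.0,0.02,0,0,0],[0.0,0.008,0,0,0],[0.0,0,0,0,0]]'; python3 -m crank '[[0.0,0.004,0,0,0],[0.0,0.002,0,0,0]]'
```

```text
t: 5.25
tcp_pos: [0.4851, -0.2544, 0.0155]
tool_rot: [-0.031, 0.707, 0.033, 0.706]
force: [-0.7, -0.7, 0.2]
finger_gap: 0.128
t: 5.45
tcp_pos: [0.4863, -0.2564, 0.0111]
tool_rot: [-0.032, 0.706, 0.031, 0.707]
force: [-0.1, 0.4, -0.8]
finger_gap: 0.124
```

```bash
python3 -m crank '[[0.0,0.002,0,0,0],[0.0,0,0,0,0]]';python3 -m crank '[[0.018,0,0,0,0],[0.022,0,0,0,0],[0.03,0,0,0,0],[0.03,-0.02,0,0,0],[0.03,-0.05,0,0,0]]';python3 -m crank '[[0.03,-0.03,0,0,0],[0.03,0,0,0,0]]'; python3 look.py sb3 .016; python3 -c "
from h import *
plan(.452,-.083,.1,-13)"
```

```text
t: 5.65
tcp_pos: [0.4862, -0.2565, 0.0095]
tool_rot: [-0.032, 0.706, 0.031, 0.707]
force: [0.4, 1.4, 5.1]
finger_gap: 0.127
t: 6.15
tcp_pos: [0.4831, -0.2545, 0.0754]
tool_rot: [-0.029, 0.709, 0.034, 0.704]
force: [0.1, -0.2, 0.2]
finger_gap: 0.351
t: 6.35
tcp_pos: [0.4881, -0.2583, 0.1124]
tool_rot: [-0.034, 0.704, 0.029, 0.709]
force: [1.1, -0.6, 0.2]
finger_gap: 0.352
[ 276   95   19  203 3051] yaw 5.0 ends [ 0.4154 -0.2628] [ 0.5518 -0.2509]
[ 474  121   86  180 3238] yaw -11.4 ends [ 0.4153 -0.0862] [ 0.5415 -0.1116]
t 6.4 tcp [ 0.4868 -0.2573  0.1104] psi 5.1 tilt 0.29 q6 -2.35 F [ 0.3 -0.3 -0.3] gap 0.030
  turn 0.316  tx 0.0104 ty 0.1620 tz -0.0732
```

View pics/sb3.png

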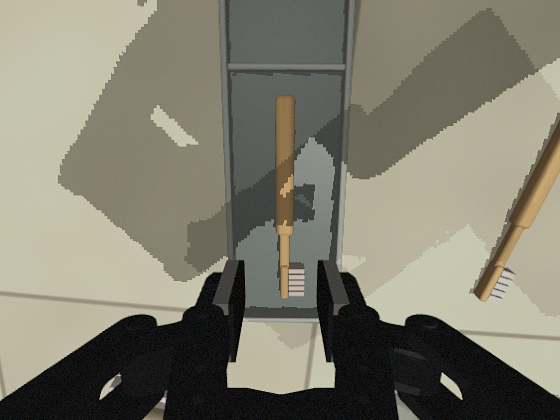

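```bash
python3 -m crank '[[0.04,0,0,0,0.106],[0.04,0,0,0,0.106],[0.04,0,0.02,-0.013,0.106],[0.04,0,0.035,-0.015,0],[0.04,0,0.035,-0.015,0]]'; python3 -m crank '[[0.04,0,0.035,-0.015,0],[0.04,0,0.03,-0.013,0],[0.04,0,0,0,0]]'; python3 look.py lb1 .012; python3 -c "
from h import *
plan(.452,-.083,.1,-13)"
```

```text
t: 6.9
tcp_pos: [0.4604, -0.1588, 0.1067]
tool_rot: [0.082, 0.703, -0.081, 0.701]
force: [0.1, 0.3, -0.5]
finger_gap: 0.468
t: 7.2
tcp_pos: [0.4452, -0.0856, 0.1068]
tool_rot: [0.08, 0.706, -0.078, 0.7]
force: [0.3, 0.1, -0.4]
finger_gap: 0.468
[ 277   73   20  272 4228] yaw -13.0 ends [ 0.3614 -0.0625] [ 0.5433 -0.1045]
[   7  224   78  119 2893] yaw 4.8 ends [ 0.4146 -0.2602] [ 0.5075 -0.2524]
t 7.2 tcp [ 0.4472 -0.0878  0.1071] psi -12.9 tilt 0.28 q6 -1.79 F [-0.   0.1  0.1] gap 0.040
  turn 0.001  tx 0.0071 ty 0.0058 tz 0.0036
```

View pics/lb1.png

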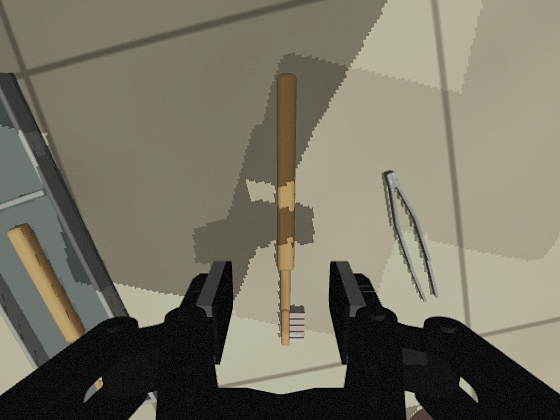

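```bash
python3 -m crank '[[0.04,0.03,0.004,0.004,0],[0.04,0.03,0,0,0],[0.04,0.025,0,0,0],[0.04,0.013,0,0,0],[0.04,0,0,0,0]]'; python3 -c "
from h import *
plan(.452,-.0835,.006,-13)"
```

```text
t: 7.75
tcp_pos: [0.4533, -0.0878, 0.0079]
tool_rot: [0.082, 0.704, -0.081, 0.701]
force: [-0.4, 1.0, 0.4]
finger_gap: 0.466
t 7.8 tcp [ 0.4533 -0.0878  0.0079] psi -13.2 tilt 0.24 q6 -1.77 F [-0.4  1.   0.4] gap 0.040
  turn -0.003  tx 0.0019 ty 0.0039 tz -0.0022
```

```bash
python3 -m crank '[[0.04,0.002,0.003,0,0],[0.0,0,0,0,0],[0.0,0,0,0,0],[0.0,0,0,0,0],[0.0,0,0,0,0]]';  python3 -m crank '[[0.0,0,0,0,0],[0.0,-0.02,0,0,0],[0.0,-0.04,0,0,0],[0.0,-0.04,0,0,0],[0.0,0,0.03,0,-0.03]]'; python3 -c "
from h import *
plan(.4553,.2999,.1,-10.5)"
```

```text
t: 8.25
tcp_pos: [0.4553, -0.0846, 0.009]
tool_rot: [0.08, 0.702, -0.081, 0.703]
force: [0.2, -0.4, 3.7]
finger_gap: 0.122
t: 8.75
tcp_pos: [0.4651, -0.0579, 0.1125]
tool_rot: [0.07, 0.7, -0.072, 0.707]
force: [1.0, 0.2, -1.0]
finger_gap: 0.119
t 8.8 tcp [ 0.4651 -0.0579  0.1125] psi -11.6 tilt 0.63 q6 -1.73 F [ 1.   0.2 -1. ] gap 0.010
  turn -0.019  tx 0.0125 ty 0.3501 tz -0.0748
```

```bash
python3 -m crank '[[0.0,0,0.04,-0.008,-0.019],[0.0,0,0.045,-0.009,0],[0.0,0,0.045,-0.009,0],[0.0,0,0.045,-0.009,0],[0.0,0,0.045,-0.009,0]]';  python3 -m crank '[[0.0,0,0.045,-0.009,0],[0.0,0,0.045,-0.009,0],[0.0,0,0.04,-0.009,0],[0.0,0,0,0,0],[0,0,0,0,0]]'; python3 look.py lb2 .1;python3 -c "
from h import *
plan(.458,.2994,.013,-10.5)"
```

```text
t: 9.25
tcp_pos: [0.4578, 0.1711, 0.1083]
tool_rot: [0.063, 0.704, -0.064, 0.704]
force: [1.3, -0.4, 0.2]
finger_gap: 0.12
t: 9.75
tcp_pos: [0.4542, 0.3026, 0.108]
tool_rot: [0.062, 0.705, -0.063, 0.704]
force: [-0.4, -0.3, -0.4]
finger_gap: 0.124
[ 263   24   35  371 9603] yaw -10.0 ends [0.3579 0.3196] [0.5195 0.2911]
t 9.8 tcp [0.4543 0.3015 0.108 ] psi -10.3 tilt 0.10 q6 -1.01 F [ 0.8 -0.3 -1.1] gap 0.010
  turn 0.004  tx 0.0950 ty -0.0014 tz 0.0041
```

View pics/lb2.png

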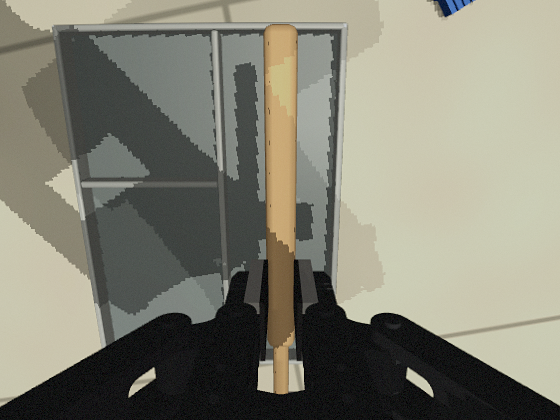

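```bash
python3 -c "
from h import *
s=shot('wrist'); P=cast(s,[(56,28),(347,25),(220,184),(215,32)],.018)[:,:2]; print(P.round(4))
a=np.radians(-10.5);Rm=np.array([[np.cos(a),np.sin(a)],[-np.sin(a),np.cos(a)]])
print(((P-WT[0])@Rm.T).round(4))"; python3 -m crank '[[0.0,0.03,-0.001,0.004,0],[0.0,0.03,0,0,0],[0.0,0.02,0,0,0],[0.0,0.008,0,0,0],[0.0,0,0,0,0]]'
```

```text
[[0.3221 0.1954]
 [0.3511 0.3582]
 [0.4279 0.2678]
 [0.3415 0.2843]]
[[-0.1119 -0.0811]
 [-0.113   0.0843]
 [-0.0211  0.0094]
 [-0.1091  0.0099]]
t: 10.35
tcp_pos: [0.4584, 0.2987, 0.0194]
tool_rot: [0.064, 0.705, -0.065, 0.703]
force: [0.6, -0.1, -0.1]
finger_gap: 0.118
```

Tray estimate confirmed within 3 mm; lower gently to contact and release.

```bash
python3 -m crank '[[0.0,0.004,0,0,0],[0.0,0.003,0,0,0],[0,0,0,0,0]]'; python3 -m crank '[[0.0,0.001,0,0,0],[0,0,0,0,0]]'
```

```text
t: 10.65
tcp_pos: [0.4592, 0.3003, 0.0138]
tool_rot: [0.064, 0.704, -0.063, 0.705]
force: [-0.3, -0.1, 0.2]
finger_gap: 0.123
t: 10.85
tcp_pos: [0.4592, 0.3005, 0.013]
tool_rot: [0.064, 0.704, -0.063, 0.705]
force: [0.6, -0.7, 3.8]
finger_gap: 0.123
```

```bash
python3 -m crank '[[0.018,0,0,0,0],[0.022,0,0,0,0],[0.03,0,0,0,0],[0.03,-0.02,0,0,0],[0.03,-0.05,0,0,0]]';python3 -m crank '[[0.03,-0.03,0,0,0],[0.03,0,0,0,0]]'; python3 look.py lb3 .016; python3 -c "
from h import *
plan(.484,-.002,.1,10)"
```

```text
t: 11.35
tcp_pos: [0.456, 0.299, 0.0793]
tool_rot: [0.062, 0.707, -0.065, 0.701]
force: [-0.4, 0.2, -0.2]
finger_gap: 0.346
t: 11.55
tcp_pos: [0.4617, 0.3016, 0.1164]
tool_rot: [0.065, 0.701, -0.062, 0.707]
force: [0.0, 0.5, 1.0]
finger_gap: 0.353
[ 268   51   19  273 3919] yaw -10.1 ends [0.365  0.3173] [0.5484 0.2848]
t 11.6 tcp [0.4602 0.3009 0.1143] psi -10.3 tilt 0.29 q6 -1.02 F [ 0.1 -0.2 -0.1] gap 0.030
  turn -0.354  tx 0.0143 ty -0.3024 tz -0.0292
```

View pics/lb3.png

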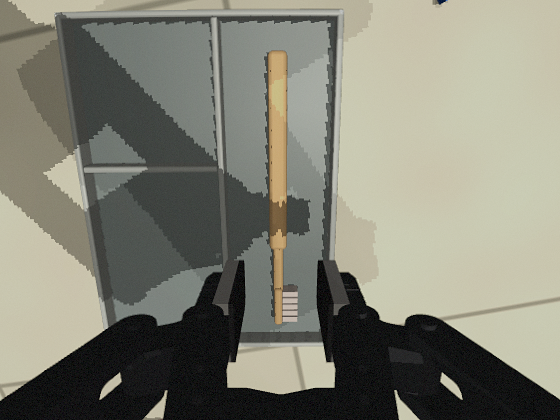

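```bash
python3 -m crank '[[0.04,0,-0.03,0,-0.118],[0.04,0,-0.03,0,-0.118],[0.04,0,-0.03,0,-0.118],[0.04,0,-0.04,0,0],[0.04,0,-0.04,0,0]]'; python3 -m crank '[[0.04,0,-0.04,0,0],[0.04,0,-0.04,0,0],[0.04,0,-0.03,0,0],[0.04,0,0,0,0]]'; python3 -c "
from h import *
plan(.484,-.002,.1,10)"
```

```text
t: 12.1
tcp_pos: [0.4659, 0.1309, 0.1108]
tool_rot: [-0.062, 0.706, 0.062, 0.703]
force: [1.1, 0.6, -0.6]
finger_gap: 0.466
t: 12.5
tcp_pos: [0.4869, 0.0204, 0.111]
tool_rot: [-0.06, 0.705, 0.06, 0.704]
force: [-0.4, 0.7, -0.3]
finger_gap: 0.469
t 12.5 tcp [0.4869 0.0204 0.111 ] psi 9.7 tilt 0.06 q6 -1.93 F [-0.4  0.7 -0.3] gap 0.040
  turn -0.005  tx 0.0110 ty -0.0216 tz -0.0067
```

```bash
python3 -m crank '[[0.04,0,-0.022,-0.008,0],[0.04,0,0,0,0],[0.04,0,0,0,0]]'; python3 -c "
from h import *
s=shot('wrist'); cv2.imwrite('pics/tw1.png',s['image'])
plan(.484,-.002,.1,10)
g=cv2.cvtColor(s['image'],cv2.COLOR_BGR2GRAY); print(proj(s,[[.4334,-.0111,.009],[.5338,.0065,.009]]).round(0))
"
```

```text
t: 12.8
tcp_pos: [0.4813, 0.0014, 0.1115]
tool_rot: [-0.061, 0.705, 0.062, 0.704]
force: [0.1, 0.5, -0.7]
finger_gap: 0.469
t 12.8 tcp [0.4815 0.0017 0.1117] psi 10.0 tilt 0.11 q6 -1.97 F [ 0.9 -0.   1.1] gap 0.040
  turn -0.000  tx 0.0117 ty -0.0041 tz 0.0018
[[274. 135.]
 [275. 280.]]
```

View pics/tw1.png

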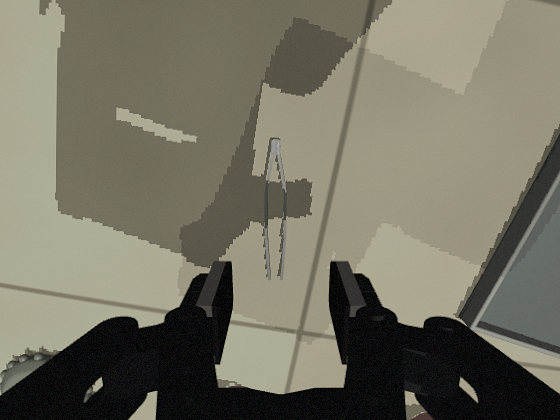

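```bash
python3 -m crank '[[0.04,0.03,-0.004,0.002,0],[0.04,0.03,0,0,0],[0.04,0.03,0,0,0],[0.04,0.012,0,0,0],[0.04,0,0,0,0]]'; python3 -m crank '[[0.04,0.004,0,0,0],[0.04,0,0,0,0]]'; python3 -c "
from h import *
plan(.484,-.002,.003,10)"
```

```text
t: 13.35
tcp_pos: [0.4836, -0.0017, 0.0089]
tool_rot: [-0.061, 0.706, 0.062, 0.703]
force: [0.4, 0.3, 0.3]
finger_gap: 0.465
t: 13.55
tcp_pos: [0.4855, -0.0028, 0.007]
tool_rot: [-0.062, 0.704, 0.061, 0.705]
force: [0.1, 0.3, 0.6]
finger_gap: 0.471
t 13.6 tcp [ 0.4855 -0.0028  0.007 ] psi 10.0 tilt 0.09 q6 -1.98 F [0.1 0.3 0.6] gap 0.040
  turn 0.000  tx 0.0040 ty 0.0010 tz -0.0013
```

```bash
python3 -m crank '[[0.04,0.003,0,0,0],[0.0,0,0,0,0],[0.0,0,0,0,0],[0.0,0,0,0,0],[0.0,0,0,0,0]]'; python3 -m crank '[[0.0,0,0,0,0],[0.0,-0.01,0,0,0],[0.0,-0.02,0,0,0]]' ; python3 -c "
from h import *
p=tray(WT,.046,-.037);plan(*p,.1,-10.5)"
```

```text
t: 14.05
tcp_pos: [0.4852, -0.003, 0.0039]
tool_rot: [-0.062, 0.704, 0.061, 0.705]
force: [0.0, 0.1, 5.4]
finger_gap: 0.164
t: 14.35
tcp_pos: [0.4839, -0.0028, 0.033]
tool_rot: [-0.061, 0.705, 0.062, 0.703]
force: [0.9, -0.0, -0.1]
finger_gap: 0.159
t 14.3 tcp [ 0.4839 -0.0028  0.033 ] psi 10.0 tilt 0.17 q6 -1.98 F [ 0.9 -0.  -0.1] gap 0.014
  turn 0.357  tx -0.0670 ty 0.2094 tz -0.0373
```

```bash
python3 -m crank '[[0.0,-0.03,0,0,0.119],[0.0,-0.03,0,0,0.119],[0.0,0,0,0,0.119],[0.0,0,0.04,-0.007,0],[0.0,0,0.04,-0.007,0]]'; python3 -m crank '[[0.0,0,0.045,-0.008,0],[0.0,0,0.045,-0.008,0],[0.0,0,0.039,-0.007,0],[0.0,0,0,0,0]]' ; python3 -c "
from h import *
p=tray(WT,.046,-.037);plan(*p,.008,-10.5); s=shot('wrist'); cv2.imwrite('pics/tw2.png',s['image'])"
```

```text
t: 14.85
tcp_pos: [0.4862, 0.0782, 0.0942]
tool_rot: [0.066, 0.703, -0.066, 0.705]
force: [0.0, 0.7, -0.1]
finger_gap: 0.156
t: 15.25
tcp_pos: [0.4862, 0.2137, 0.0939]
tool_rot: [0.063, 0.704, -0.062, 0.705]
force: [-0.2, -1.2, -0.3]
finger_gap: 0.16
t 15.2 tcp [0.4862 0.2137 0.0939] psi -10.1 tilt 0.13 q6 -1.19 F [-0.2 -1.2 -0.3] gap 0.014
  turn 0.006  tx 0.0859 ty -0.0038 tz -0.0001
```

View pics/tw2.png

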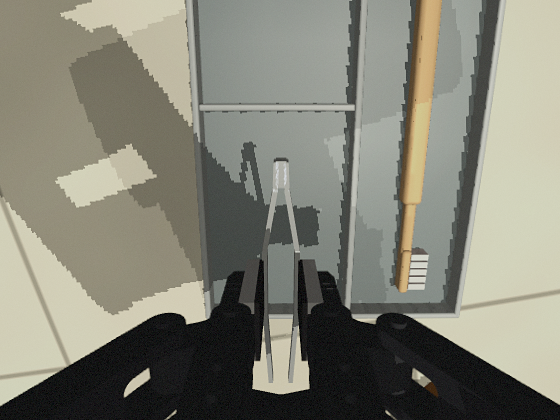

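```bash
python3 -m crank '[[0.0,0.03,-0.003,0,0],[0.0,0.03,0,0,0],[0.0,0.015,0,0,0],[0.0,0.005,0,0,0],[0.0,0,0,0,0]]'; python3 -m crank '[[0.0,0.003,0,0,0],[0.0,0.001,0,0,0],[0,0,0,0,0]]'
```

```text
t: 15.8
tcp_pos: [0.4856, 0.2052, 0.0129]
tool_rot: [0.065, 0.705, -0.065, 0.704]
force: [-0.4, -0.6, -0.3]
finger_gap: 0.162
t: 16.1
tcp_pos: [0.4863, 0.2064, 0.0099]
tool_rot: [0.065, 0.704, -0.064, 0.705]
force: [0.1, 0.3, 0.2]
finger_gap: 0.162
```

```bash
python3 -m crank '[[0.0,0.002,0,0,0],[0,0,0,0,0]]'
```

```text
t: 16.3
tcp_pos: [0.4864, 0.2065, 0.0079]
tool_rot: [0.065, 0.704, -0.064, 0.705]
force: [-0.3, -1.1, 2.9]
finger_gap: 0.158
```

```bash
python3 -m crank '[[0.022,0,0,0,0],[0.025,0,0,0,0],[0.032,0,0,0,0],[0.032,-0.02,0,0,0],[0.032,-0.05,0,0,0]]';python3 -m crank '[[0.04,-0.05,0,0,0],[0.085,-0.03,0,0,0],[0.085,0,0,0,0]]'; python3 -c "
from h import *
plan(.6615,.1659,.16,0); s=shot('wrist'); cv2.imwrite('pics/tw3.png',s['image'])"
```

```text
t: 16.8
tcp_pos: [0.483, 0.2057, 0.0745]
tool_rot: [0.064, 0.707, -0.066, 0.701]
force: [0.8, 0.1, 0.1]
finger_gap: 0.371
t: 17.1
tcp_pos: [0.4889, 0.2071, 0.1617]
tool_rot: [0.065, 0.701, -0.063, 0.708]
force: [0.4, 0.2, -0.2]
finger_gap: 0.789
t 17.1 tcp [0.4889 0.2071 0.1617] psi -10.5 tilt 0.58 q6 -1.20 F [ 0.4  0.2 -0.2] gap 0.067
  turn -0.183  tx 0.0017 ty -0.0412 tz 0.1726
```

View pics/tw3.png

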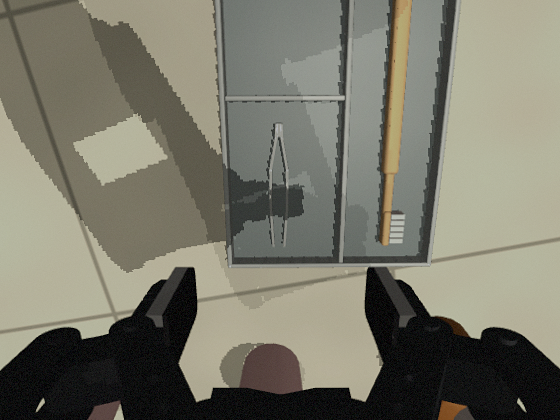

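Run:
```python
from h import *
s=shot("side"); C=cloud(s); h=C[...,2]
for n,c,H in [("tall",(.6615,.1659),.092),("small",(.6567,-.0048),.06)]:
    m=(np.hypot(C[...,0]-c[0],C[...,1]-c[1])<.06)&(h>.012)&(h<H+.006)
    m=cv2.morphologyEx(m.astype(np.uint8),cv2.MORPH_OPEN,np.ones((3,3)))
    P=C[m>0]; print(n,len(P),P.min(0).round(4),P.max(0).round(4))
    for z0 in np.arange(.015,H,.015):
        Q=P[abs(P[:,2]-z0)<.0075,:2]; A=np.c_[2*Q,np.ones(len(Q))]; x=np.linalg.lstsq(A,(Q**2).sum(1),rcond=None)[0]
        print(z0.round(3),x[:2].round(4),np.sqrt(x[2]+x[0]**2+x[1]**2).round(4),len(Q))
```

```text
tall 644 [0.6334 0.1326 0.0121] [0.6931 0.1976 0.0955]
0.015 [0.6638 0.1641] 0.0257 63
0.03 [0.6633 0.1649] 0.0267 84
0.045 [0.6639 0.165 ] 0.0275 91
0.06 [0.6632 0.1642] 0.0278 96
0.075 [0.6637 0.1649] 0.0288 152
0.09 [0.6634 0.1652] 0.0293 158
small 430 [ 0.6346 -0.0303  0.0123] [0.6824 0.0218 0.0636]
0.015 [ 0.6589 -0.0053] 0.0204 53
0.03 [ 0.659  -0.0042] 0.022 88
0.045 [ 0.659  -0.0047] 0.0226 160
```

```bash
python3 -c "
from h import *
plan(.663,.165,.15,-10.5)"; python3 -m crank '[[0.085,0,0,0.045,0],[0.085,0,0,0.045,0],[0.085,0,0,0.045,0],[0.085,0,0,0.03,0],[0.085,0,0,0,0]]' 25; python3 -c "
from h import *
plan(.663,.165,.15,-10.5)"
```

```text
t 17.2 tcp [0.4858 0.2064 0.1578] psi -10.5 tilt 0.06 q6 -1.20 F [ 0.2  0.7 -1.1] gap 0.081
  turn 0.001  tx 0.0078 ty -0.0084 tz 0.1817
t: 17.7
tcp_pos: [0.6516, 0.1747, 0.1543]
tool_rot: [0.065, 0.704, -0.066, 0.704]
force: [-1.5, 0.3, -0.3]
finger_gap: 0.993
t 17.7 tcp [0.6516 0.1747 0.1543] psi -10.6 tilt 0.04 q6 -1.29 F [-1.5  0.3 -0.3] gap 0.085
  turn -0.002  tx 0.0043 ty -0.0075 tz 0.0130
```

```bash
python3 -m crank '[[0.085,0,-0.007,0.012,0],[0.085,0.03,0,0,0],[0.085,0.03,0,0,0],[0.085,0,0,0,0]]'; python3 -c "
from h import *
plan(.663,.165,.037,-10.5); s=shot('wrist'); cv2.imwrite('pics/tc1.png',s['image']); s=shot('side'); cv2.imwrite('pics/tc1s.png',cv2.resize(s['image'][100:300,200:450],None,fx=3,fy=3))"
```

```text
t: 18.1
tcp_pos: [0.6535, 0.1666, 0.0916]
tool_rot: [0.064, 0.709, -0.065, 0.7]
force: [-1.3, 0.9, -0.7]
finger_gap: 0.995
t 18.1 tcp [0.6535 0.1666 0.0916] psi -10.5 tilt 0.75 q6 -1.30 F [-1.3  0.9 -0.7] gap 0.085
  turn 0.001  tx 0.0546 ty 0.0001 tz 0.0097
```

View pics/tc1.png

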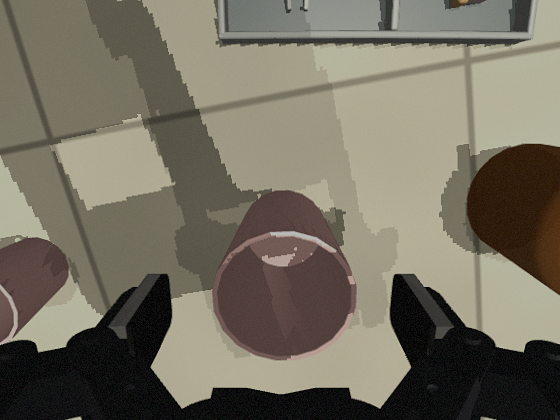

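View pics/tc1s.png

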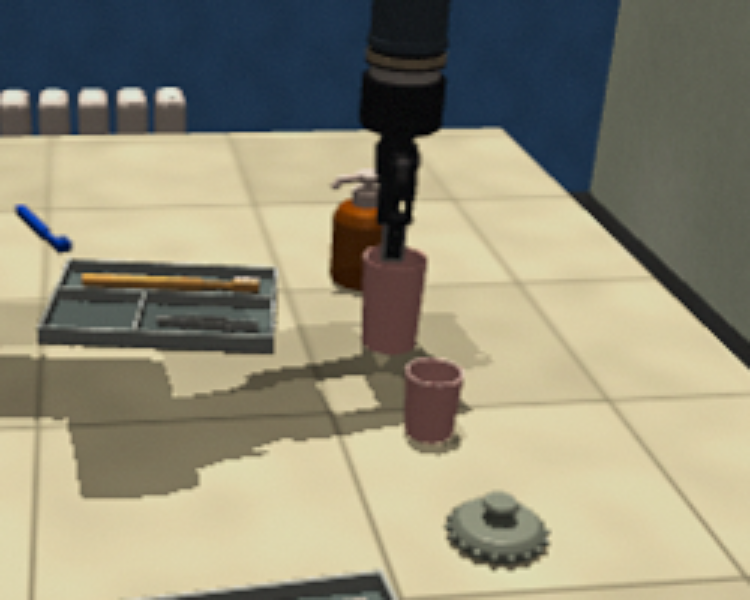

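```bash
python3 -c "
from h import *
print(cast(shot('wrist'),[(285,296)],.092).round(4))"; python3 -m crank '[[0.085,0,0,0.006,0],[0.085,0.02,0,0,0],[0.085,0.02,0,0,0],[0.085,0.014,0,0,0],[0.085,0,0,0,0]]'; python3 -m crank '[[0.085,0,0,0,0]]';python3 -c "
from h import *
plan(.663,.165,.037,-10.5)"
```

```text
[[0.6678 0.1675 0.092 ]]
t: 18.75
tcp_pos: [0.6638, 0.1661, 0.0421]
tool_rot: [0.064, 0.705, -0.065, 0.703]
force: [-0.8, -0.6, -1.1]
finger_gap: 0.996
t: 18.85
tcp_pos: [0.6653, 0.1663, 0.0439]
tool_rot: [0.065, 0.704, -0.064, 0.705]
force: [-1.0, -0.0, 0.2]
finger_gap: 0.995
t 18.9 tcp [0.6653 0.1663 0.0439] psi -10.5 tilt 0.06 q6 -1.31 F [-1.  -0.   0.2] gap 0.085
  turn 0.001  tx 0.0069 ty -0.0017 tz -0.0020
```

```bash
python3 -m crank '[[0.085,0.004,-0.001,0,0],[0.05,0,0,0,0],[0.045,0,0,0,0],[0.04,0,0,0,0],[0.04,0,0,0,0]]'; python3 -m crank '[[0.04,0,0,0,0],[0.04,0,0,0,0],[0.04,-0.01,0,0,0],[0.04,-0.02,0,0,0],[0.04,-0.03,0,0,0]]'; python3 -c "
from h import *
p=tray(WT,-.067,-.037);plan(*p,.1,-10.5)
s=shot('wrist'); cv2.imwrite('pics/tc2.png',s['image']); s=shot('side'); cv2.imwrite('pics/tc2s.png',cv2.resize(s['image'][100:300,200:450],None,fx=3,fy=3))"
```

```text
t: 19.35
tcp_pos: [0.665, 0.1653, 0.0402]
tool_rot: [0.065, 0.704, -0.064, 0.705]
force: [-0.5, 0.6, 3.3]
finger_gap: 0.708
t: 19.85
tcp_pos: [0.6624, 0.165, 0.0977]
tool_rot: [0.064, 0.706, -0.065, 0.702]
force: [0.8, -0.4, -0.2]
finger_gap: 0.709
t 19.9 tcp [0.6624 0.165  0.0977] psi -10.5 tilt 0.33 q6 -1.31 F [ 0.8 -0.4 -0.2] gap 0.061
  turn 0.000  tx -0.0023 ty 0.0119 tz -0.2952
```

View pics/tc2s.png

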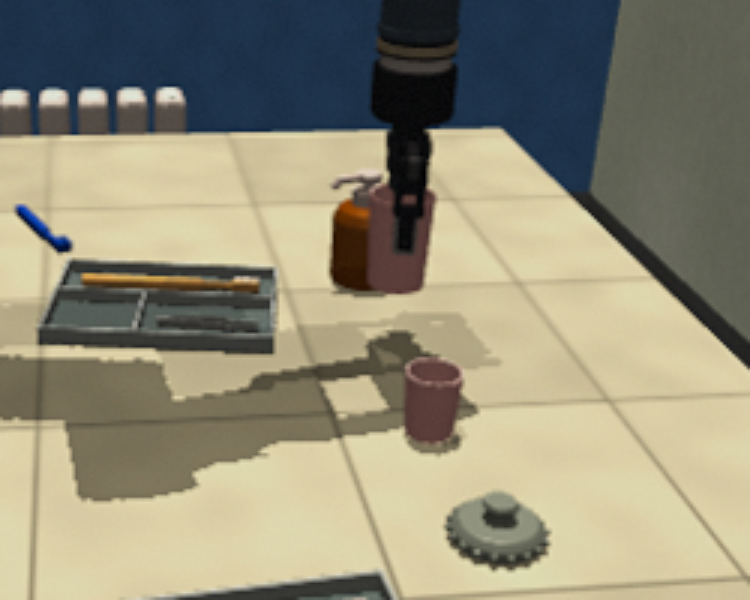

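```bash
python3 -m crank '[[0.04,0,0,-0.02,0],[0.04,0,0.003,-0.04,0],[0.04,0,0.003,-0.045,0],[0.04,0,0.003,-0.045,0],[0.04,0,0.002,-0.045,0]]'; python3 -m crank '[[0.04,0,0,-0.045,0],[0.04,0,0,-0.035,0],[0.04,0,0,-0.018,0],[0.04,0,0,0,0],[0.04,0,0,0,0]]'; python3 -c "
from h import *
p=tray(WT,-.067,-.037);plan(*p,.0442,-10.5)
s=shot('wrist'); cv2.imwrite('pics/tc3.png',s['image']); s=shot('side'); cv2.imwrite('pics/tc3s.png',cv2.resize(s['image'][100:300,200:450],None,fx=3,fy=3))"
```

```text
t: 20.45
tcp_pos: [0.4724, 0.2116, 0.0987]
tool_rot: [0.065, 0.705, -0.065, 0.704]
force: [0.3, 0.3, -1.0]
finger_gap: 0.709
t: 20.95
tcp_pos: [0.3794, 0.2296, 0.0992]
tool_rot: [0.065, 0.704, -0.064, 0.705]
force: [1.0, -0.2, -0.3]
finger_gap: 0.705
t 20.9 tcp [0.3794 0.2296 0.0992] psi -10.4 tilt 0.09 q6 -1.10 F [ 1.  -0.2 -0.3] gap 0.060
  turn 0.001  tx 0.0550 ty -0.0000 tz -0.0052
```

View pics/tc3.png

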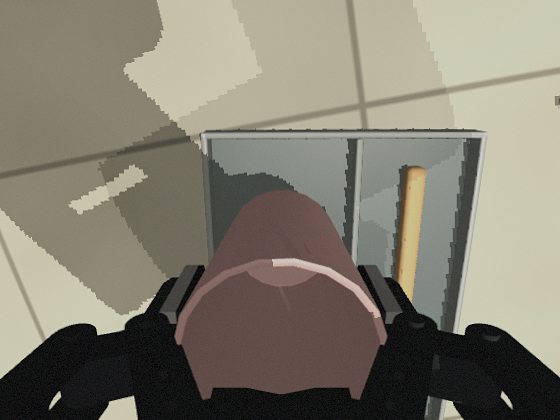

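View pics/tc3s.png

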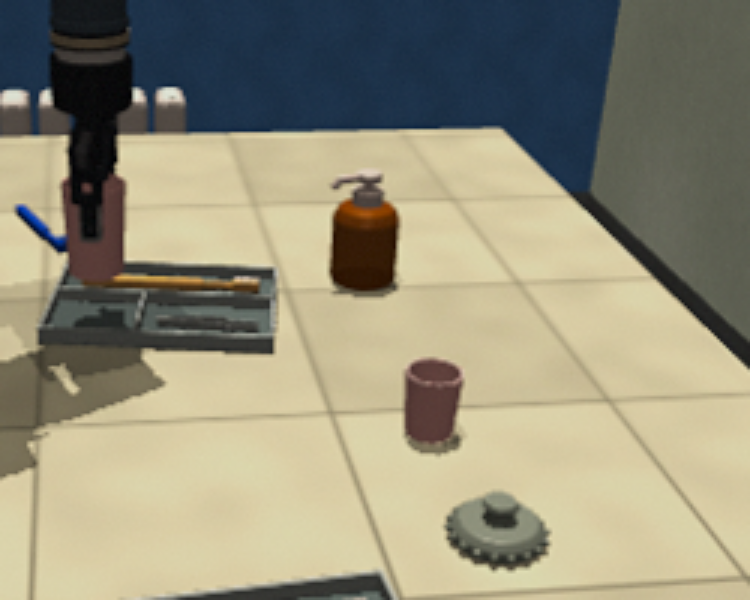

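```bash
python3 -m crank '[[0.04,0.01,0,-0.005,0],[0.04,0.02,0,0,0],[0.04,0.013,0,0,0],[0.04,0.006,0,0,0],[0.04,0,0,0,0]]'; python3 -m crank '[[0.04,0.003,0,0,0],[0.04,0,0,0,0]]'
```

```text
t: 21.55
tcp_pos: [0.3743, 0.23, 0.0495]
tool_rot: [0.065, 0.704, -0.065, 0.704]
force: [-0.2, -0.3, -0.9]
finger_gap: 0.708
t: 21.75
tcp_pos: [0.374, 0.2303, 0.0475]
tool_rot: [0.065, 0.704, -0.064, 0.704]
force: [-0.1, -0.0, -1.0]
finger_gap: 0.712
```

```bash
python3 -m crank '[[0.04,0.002,0,0,0],[0.04,0.001,0,0,0],[0.04,0,0,0,0]]'; python3 -m crank '[[0.04,0.001,0,0,0],[0.04,0,0,0,0]]'
```

```text
t: 22.05
tcp_pos: [0.3734, 0.2303, 0.0444]
tool_rot: [0.065, 0.704, -0.064, 0.704]
force: [0.1, 0.8, -0.9]
finger_gap: 0.708
t: 22.25
tcp_pos: [0.3735, 0.2304, 0.0441]
tool_rot: [0.065, 0.704, -0.064, 0.704]
force: [-0.4, 0.0, 7.4]
finger_gap: 0.713
```

```bash
python3 -m crank '[[0.066,0,0,0,0],[0.075,0,0,0,0],[0.085,0,0,0,0],[0.085,0,0,0,0],[0.085,-0.02,0,0,0]]'; python3 -m crank '[[0.085,-0.03,0,0,0],[0.085,-0.04,0,0,0],[0.085,-0.03,0,0,0],[0.085,0,0,0,0]]'; python3 -c "
from h import *
plan(.658,-.0047,.15,5.3)
s=shot('wrist'); cv2.imwrite('pics/tc4.png',s['image']); s=shot('side'); cv2.imwrite('pics/tc4s.png',cv2.resize(s['image'][100:300,200:450],None,fx=3,fy=3))"
```

```text
t: 22.75
tcp_pos: [0.3721, 0.2297, 0.062]
tool_rot: [0.064, 0.706, -0.065, 0.703]
force: [0.1, -0.2, 0.2]
finger_gap: 0.998
t: 23.15
tcp_pos: [0.3758, 0.2311, 0.1666]
tool_rot: [0.066, 0.701, -0.063, 0.707]
force: [1.2, -0.2, 0.8]
finger_gap: 0.996
t 23.1 tcp [0.3758 0.2311 0.1666] psi -10.5 tilt 0.49 q6 -1.09 F [ 1.2 -0.2  0.8] gap 0.085
  turn -0.275  tx 0.0166 ty -0.2609 tz 0.2592
```

View pics/tc4.png

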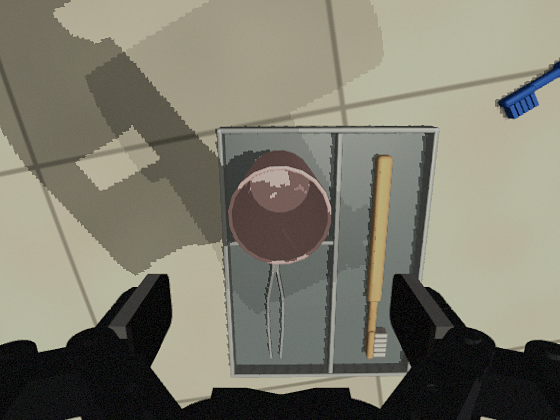

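View pics/tc4s.png

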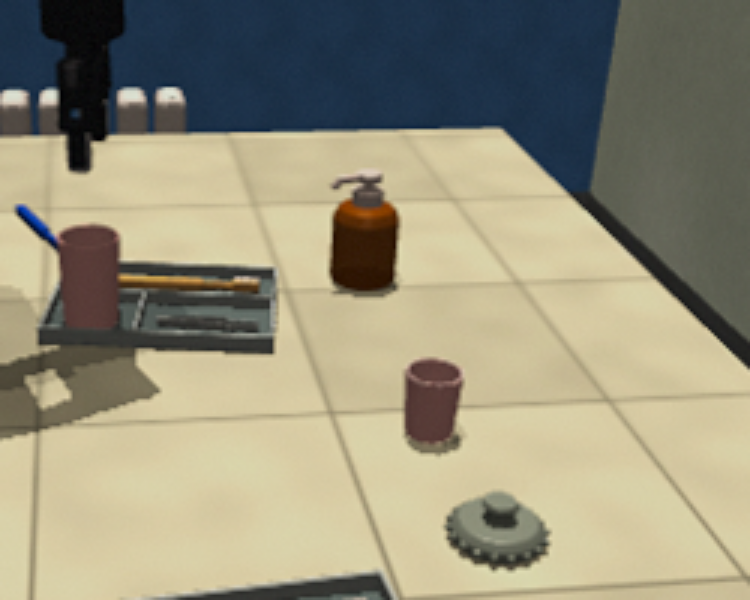

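```bash
python3 -m crank '[[0.085,0,0,0,-0.137],[0.085,0,0,0,-0.137],[0.085,0,-0.029,0.028,0],[0.085,0,-0.029,0.028,0],[0.085,0,-0.029,0.028,0]]'; python3 -m crank '[[0.085,0,-0.029,0.028,0],[0.085,0,-0.029,0.028,0],[0.085,0,-0.029,0.028,0],[0.085,0,-0.029,0.028,0],[0.085,0,-0.029,0.028,0]]';  python3 -m crank '[[0.085,0,-0.02,0.02,0],[0.085,0,0,0,0],[0.085,0,0,0,0]]'; python3 -c "
from h import *
plan(.658,-.0047,.15,5.3)"
```

```text
t: 23.75
tcp_pos: [0.4645, 0.1504, 0.1614]
tool_rot: [-0.033, 0.708, 0.033, 0.705]
force: [1.0, 0.3, 0.5]
finger_gap: 1.001
t: 24.25
tcp_pos: [0.6173, 0.0184, 0.1605]
tool_rot: [-0.032, 0.708, 0.032, 0.705]
force: [0.8, 0.1, 1.8]
finger_gap: 0.995
t: 24.55
tcp_pos: [0.6378, 0.0013, 0.1607]
tool_rot: [-0.031, 0.708, 0.032, 0.705]
force: [0.0, -0.8, -0.4]
finger_gap: 0.996
t 24.6 tcp [0.6378 0.0013 0.1607] psi 5.2 tilt 0.30 q6 -1.83 F [ 0.  -0.8 -0.4] gap 0.085
  turn -0.002  tx 0.0107 ty -0.0079 tz 0.0195
```

```bash
python3 -m crank '[[0.085,0.02,-0.008,0.019,0],[0.085,0.03,0,0,0],[0.085,0.03,0,0,0],[0.085,0,0,0,0],[0.085,0,0,0,0]]'; python3 -c "
from h import *
plan(.658,-.0047,.019,5.3)
s=shot('wrist'); cv2.imwrite('pics/sc1.png',s['image'])"
```

```text
t: 25.05
tcp_pos: [0.6574, -0.0035, 0.0825]
tool_rot: [-0.032, 0.708, 0.033, 0.705]
force: [0.3, 0.4, 0.6]
finger_gap: 0.995
t 25.1 tcp [ 0.6574 -0.0035  0.0825] psi 5.3 tilt 0.20 q6 -1.84 F [0.3 0.4 0.6] gap 0.085
  turn -0.000  tx 0.0635 ty -0.0012 tz 0.0005
```

View pics/sc1.png

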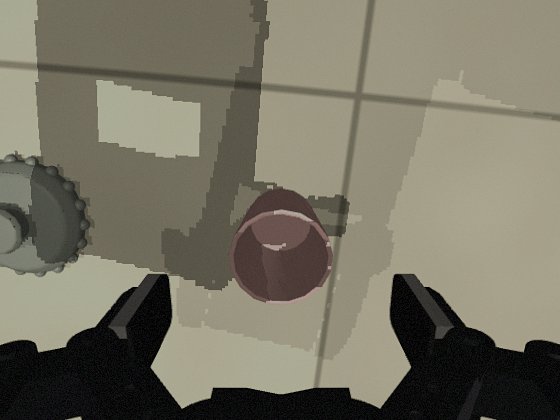

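```bash
python3 -m crank '[[0.085,0.02,-0.001,0,0],[0.085,0.02,0,0,0],[0.085,0.018,0,0,0],[0.085,0.004,0,0,0],[0.085,0,0,0,0]]'; python3 -m crank '[[0.06,0,0,0,0],[0.04,0,0,0,0],[0.03,0,0,0,0],[0.03,0,0,0,0],[0.03,0,0,0,0]]'; python3 -c "
from h import *
plan(.658,-.0047,.019,5.3)"
```

```text
t: 25.6
tcp_pos: [0.6595, -0.0056, 0.0223]
tool_rot: [-0.032, 0.706, 0.032, 0.707]
force: [0.6, -0.5, 0.2]
finger_gap: 0.994
t: 26.1
tcp_pos: [0.66, -0.0056, 0.0227]
tool_rot: [-0.032, 0.706, 0.032, 0.707]
force: [-0.4, 1.4, 5.6]
finger_gap: 0.556
t 26.1 tcp [ 0.66   -0.0056  0.0227] psi 5.2 tilt 0.13 q6 -1.84 F [-0.4  1.4  5.6] gap 0.047
  turn -0.001  tx 0.0037 ty 0.0011 tz -0.0019
```

```bash
python3 -m crank '[[0.03,-0.01,0,0,0],[0.03,-0.02,0,0,0],[0.03,-0.03,0,0,0],[0.03,-0.015,0,0,0],[0.03,0,0,0,0]]'; python3 -c "
from h import *
p=tray(NT,-.086,0);plan(*p,.0267,5.3)
s=shot('side'); cv2.imwrite('pics/sc2s.png',cv2.resize(s['image'][100:300,200:450],None,fx=3,fy=3))"
```

```text
t: 26.6
tcp_pos: [0.661, -0.0061, 0.0992]
tool_rot: [-0.033, 0.704, 0.032, 0.708]
force: [0.1, -0.2, -0.1]
finger_gap: 0.56
t 26.6 tcp [ 0.661  -0.0061  0.0992] psi 5.2 tilt 0.33 q6 -1.84 F [ 0.1 -0.2 -0.1] gap 0.048
  turn -0.001  tx 0.0725 ty -0.2330 tz -0.3228
```

View pics/sc2s.png

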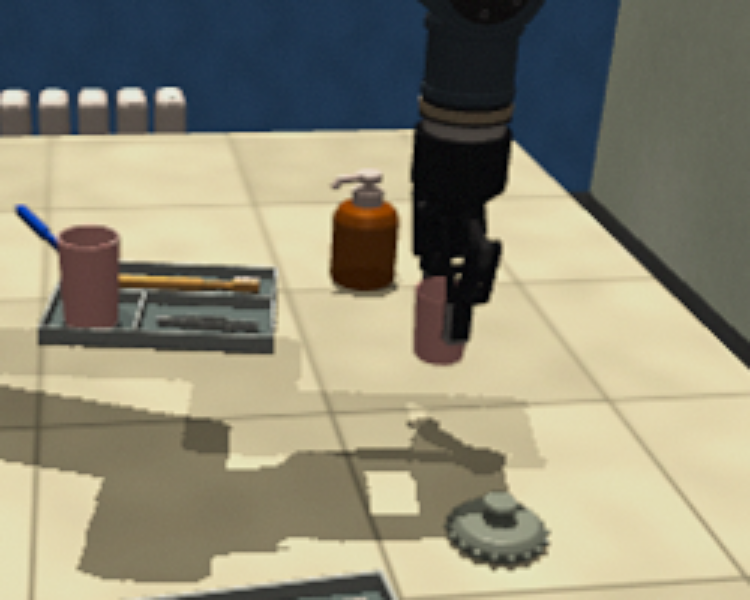

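```bash
python3 -m crank '[[0.03,0,-0.011,-0.015,0],[0.03,0,-0.022,-0.031,0],[0.03,0,-0.022,-0.031,0],[0.03,0,-0.022,-0.031,0],[0.03,0,-0.022,-0.031,0]]'; python3 -m crank '[[0.03,0,-0.022,-0.031,0],[0.03,0,-0.022,-0.031,0],[0.03,0,-0.022,-0.031,0],[0.03,0,-0.022,-0.031,0],[0.03,0,-0.022,-0.031,0]]';python3 -m crank '[[0.03,0,-0.016,-0.018,0],[0.03,0,-0.006,-0.008,0],[0.03,0,0,0,0],[0.03,0,0,0,0]]'; python3 -c "
from h import *
p=tray(NT,-.086,0);plan(*p,.0267,5.3)
s=shot('wrist'); cv2.imwrite('pics/sc3.png',s['image'])"
```

```text
t: 27.15
tcp_pos: [0.5274, -0.1172, 0.0949]
tool_rot: [-0.032, 0.707, 0.033, 0.705]
force: [0.3, -0.3, -1.2]
finger_gap: 0.561
t: 27.65
tcp_pos: [0.3834, -0.2407, 0.0952]
tool_rot: [-0.032, 0.707, 0.033, 0.706]
force: [0.6, -0.9, -0.1]
finger_gap: 0.56
t: 28.05
tcp_pos: [0.3616, -0.2642, 0.0959]
tool_rot: [-0.032, 0.707, 0.033, 0.706]
force: [0.1, 0.2, 0.3]
finger_gap: 0.56
t 28.1 tcp [ 0.3616 -0.2642  0.0959] psi 5.2 tilt 0.07 q6 -2.54 F [0.1 0.2 0.3] gap 0.048
  turn -0.001  tx 0.0692 ty -0.0037 tz -0.0009
```

View pics/sc3.png

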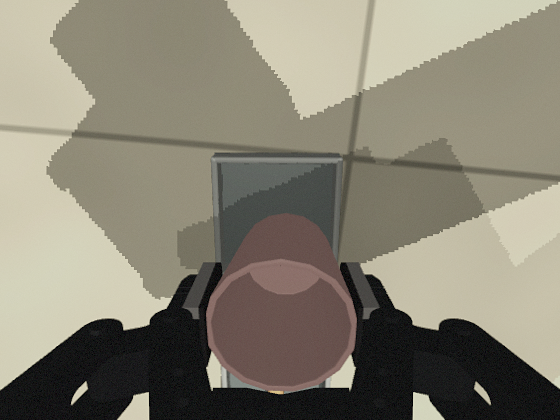

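```bash
python3 -c "
from h import *
s=shot('wrist'); P=cast(s,[(212,155),(343,155)],.018)[:,:2]
a=np.radians(5.3);Rm=np.array([[np.cos(a),np.sin(a)],[-np.sin(a),np.cos(a)]])
print(((P-NT[0])@Rm.T).round(4))"; python3 -m crank '[[0.03,0.01,-0.003,0,0],[0.03,0.02,0,0,0],[0.03,0.02,0,0,0],[0.03,0.01,0,0,0],[0.03,0,0,0,0]]'; python3 -m crank '[[0.03,0.004,0,0,0],[0.03,0,0,0,0]]'
```

```text
[[-0.1247 -0.036 ]
 [-0.1247  0.0402]]
t: 28.65
tcp_pos: [0.3614, -0.2669, 0.0348]
tool_rot: [-0.032, 0.707, 0.033, 0.706]
force: [-0.7, -0.4, -0.3]
finger_gap: 0.559
t: 28.85
tcp_pos: [0.3619, -0.268, 0.0324]
tool_rot: [-0.032, 0.706, 0.032, 0.706]
force: [0.0, -0.0, -0.9]
finger_gap: 0.559
```

```bash
python3 -m crank '[[0.03,0.003,0,0,0],[0.03,0.001,0,0,0],[0.03,0,0,0,0]]'; python3 -m crank '[[0.03,0.001,0,0,0],[0.03,0.0,0,0,0]]';python3 -m crank '[[0.03,0.001,0,0,0],[0.03,0.0,0,0,0]]'
```

```text
t: 29.15
tcp_pos: [0.3617, -0.268, 0.0285]
tool_rot: [-0.032, 0.706, 0.032, 0.706]
force: [0.3, 0.0, -0.9]
finger_gap: 0.56
t: 29.35
tcp_pos: [0.3617, -0.2679, 0.0274]
tool_rot: [-0.032, 0.706, 0.032, 0.706]
force: [0.2, 0.4, -0.6]
finger_gap: 0.559
t: 29.55
tcp_pos: [0.3618, -0.2679, 0.0267]
tool_rot: [-0.032, 0.706, 0.032, 0.706]
force: [-1.5, 0.4, 3.6]
finger_gap: 0.563
```

```bash
python3 -m crank '[[0.052,0,0,0,0],[0.06,0,0,0,0],[0.075,0,0,0,0],[0.085,0,0,0,0],[0.085,-0.02,0,0,0]]'; python3 -m crank '[[0.085,-0.03,0,0,0],[0.085,-0.04,0,0,0],[0.085,-0.05,0,0,0],[0.085,-0.03,0,0,0],[0.085,0,0,0,0]]'; python3 -c "
from h import *
plan(0.36,-.27,.2,5)
for n in ['wrist','top','side']:
  s=shot(n); cv2.imwrite('pics/fin_%s.png'%n,s['image'])"
```

```text
t: 30.05
tcp_pos: [0.3608, -0.267, 0.045]
tool_rot: [-0.031, 0.707, 0.033, 0.705]
force: [-0.5, 0.1, -0.2]
finger_gap: 0.995
t: 30.55
tcp_pos: [0.3636, -0.27, 0.2003]
tool_rot: [-0.035, 0.704, 0.029, 0.709]
force: [0.2, 0.1, -0.4]
finger_gap: 0.995
t 30.6 tcp [ 0.3636 -0.27    0.2003] psi 5.2 tilt 0.58 q6 -2.55 F [ 0.2  0.1 -0.4] gap 0.085
  turn 0.004  tx 0.0003 ty 0.0003 tz -0.0036
```

View pics/fin_wrist.png

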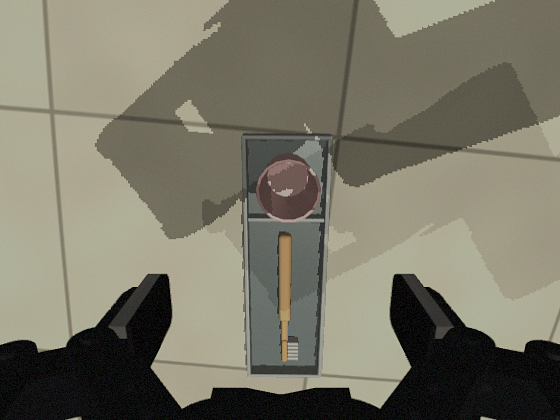

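View pics/fin_side.png

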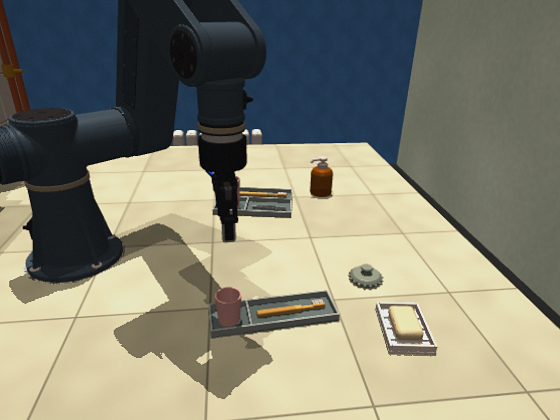

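View pics/fin_top.png

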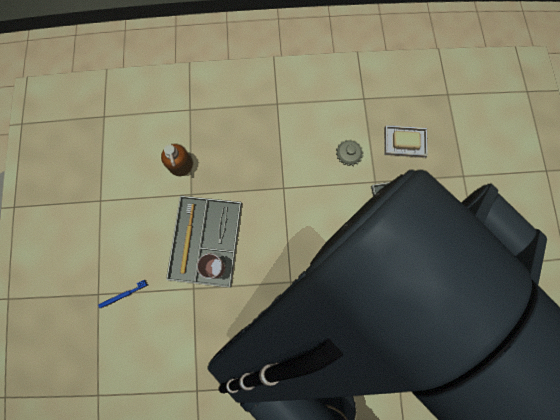

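Run:
```python
from h import *
def tf(T,P):
    a=np.radians(T[1]);return (np.array([[np.cos(a),np.sin(a)],[-np.sin(a),np.cos(a)]])@(P-T[0])).round(4)
for n,T,t,H in [("top",WT,(-.067,-.037),.096),("wrist",NT,(-.086,0),.064)]:
    s=shot(n); C=cloud(s); p=tray(T,*t)
    m=((np.hypot(C[...,0]-p[0],C[...,1]-p[1])<.05)&(abs(C[...,2]-H)<.006)).astype(np.uint8)
    P=C[m>0]; A=np.c_[2*P[:,:2],np.ones(len(P))]; x=np.linalg.lstsq(A,(P[:,:2]**2).sum(1),rcond=None)[0]
    rim=P[:,2]; g=np.linalg.lstsq(np.c_[P[:,:2]-p,np.ones(len(P))],rim,rcond=None)[0]
    print(n,tf(T,x[:2]),"r",np.sqrt(x[2]+x[0]**2+x[1]**2).round(4),"rim z",rim.mean().round(4),"n",len(P))
s=shot("top"); g=cv2.cvtColor(s["image"],cv2.COLOR_BGR2GRAY)
print("tweezers",[tf(WT,q) for q in cast(s,[(225,204),(220,242)],.013)[:,:2]])
C=cloud(s); h=cv2.medianBlur(C[...,2].astype(np.float32),5)
for n,(x0,x1,y0,y1) in [("bottle",(155,200,130,185)),("scrub",(330,370,130,170)),("soap",(380,432,120,162))]:
    P=C[y0:y1,x0:x1][(h[y0:y1,x0:x1]>.01)&(abs(C[...,2]-h)[y0:y1,x0:x1]<.01)]; print(n,P.min(0).round(3),P.max(0).round(3))
print(manip.sense()["force"])
```

```text
top [-0.071  -0.0371] r 0.0295 rim z 0.0952 n 91
wrist [-0.0869  0.0022] r 0.0232 rim z 0.062 n 782
tweezers [array([ 0.1037, -0.0415]), array([-0.001, -0.043])]
bottle [0.63  0.281 0.007] [0.703 0.354 0.128]
scrub [ 0.632 -0.198  0.006] [ 0.705 -0.126  0.041]
soap [ 0.641 -0.388  0.002] [ 0.736 -0.262  0.037]
[ 0.33331293 -0.07725002 -1.16118807]
```

All within tolerance; handing in.

```bash
python3 -m crank '[[0.085,0,0,0,0],[0.085,0,0,0,0],[0.085,0,0,0,0]]'; python3 -c "
from station import manip
print(manip.sign_off())"
```

```text
t: 31.15
tcp_pos: [0.3616, -0.2678, 0.1958]
tool_rot: [-0.032, 0.707, 0.033, 0.706]
force: [0.4, 0.2, 0.5]
finger_gap: 0.99
the job is handed in; nothing more can be done
None
```

Both trays are made up, and I handed the job in at about 31 s of the 136 s allowed. `sign_off` gave no verdict, so success rests on my own checks.

I lowered each of the five pieces until I felt contact with the tray floor (about 3–7 N), released it there and lifted the gripper clear. The last pictures, measured against the tray positions I found at the start, showed:

| Item | Distance from middle of its compartment | Limit (x / y) |
|---|---|---|
| Short brush | under 1 mm | 18 / 31 mm |
| Long brush | about 2 mm | 18 / 31 mm |
| Tweezers | about 8 mm | 30 / 38 mm |
| Tall cup | about 4 mm | 18.5 mm each way |
| Small cup | about 2 mm | 16.5 mm each way |

- **Upright and flat:** both cups stand mouth up, and their rims are at the heights expected if they stand on the tray floor. The brushes and tweezers look flat in the pictures; I did not measure their tilt.
- **Bystanders:** the bottle, scrubber and soap dish measured within about 2 mm of where they started. The blue brush was not touched.
- **Disagreements:** the wrist and top cameras differed by 2–4 mm, and the tray edges showed the same spread. All the margins above are larger than that. No check failed.

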